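# Set up the yard camera mast and hold it at full height

### The job

Set up the little yard camera: stand the mast's foot block all the way down in the socket on the trough floor with the lens looking out over the tracks, and swing the socket's lever fully shut so that its tongue lies over the foot. Then squeeze the button in the camera's grip, draw the camera straight up past the first stop to the second stop, and finish holding it up there with the button still squeezed in, because I want to see the picture before it is allowed to lock. Leave the bottles, the rubber block, the wheelset and the tin where they are.

Things in the scene. Friction and masses are not known exactly. Their poses are not given: they have to be found in the camera images.
- mast: Telescoping camera mast, loose, 0.33 to 0.45 kg, upright, head down. Foot block 50 (x) x 40 (y) x 22 mm, lower edges rounded; outer tube 24 mm across, collar 27 mm ending 134 mm above the foot's underside; camera head on it, top at 182 mm. Origin: centre of the foot's underside; x the way the lens looks, y the side with button and lock holes. Lifted by the head it stays together (lock and return spring).
- mast_foot (a point): Centre of the underside of the foot block, axes as mast.
- head_grip (a point): Point on the mast's axis inside the head's grip, level with the button's middle: 152 mm above the foot's underside while the head is down, 30 mm below the head's top, 18 mm above its underside. The head is a block 34 mm along x, 30 mm along y (36 mm over the button, which stands 6 mm proud on the +y side), 48 mm high. Axes as mast; rises with the head.
- button_face (a point): Middle of the outer face of the push button on the +y side of the grip, 21 mm from the mast's axis; 18 mm wide, 20 mm high. It goes in towards -y, best by pinching the grip along y between the button and the plain face opposite (36 mm apart, 31 mm with the button in).
- button (a joint): How far the button is pressed in: 0 out, 0.005 m fully in. 6 N start to move it, 8 N hold it in. Out, its pin sits in a hole of the outer tube and locks the head; pressed in, the head slides.
- head (a joint): How far the head is drawn up out of the outer tube: 0 down, 0.040 m first stop (a lock hole, felt only if the button is let out), 0.080 m second stop (lock hole, with the end of travel at 0.081 m). A spring pulls the head back down; raising it with the button in takes about 6 to 9 N.
- lens (a point): Front centre of the camera's lens, on the +x face of the head, 17 mm from the mast's axis and 12 mm below the top of the head.
- pocket_floor (a point): Centre of the pocket's floor, 4 mm above the trough floor. The socket is a fixed grey block 84 (x) x 76 (y) x 20 mm high; pocket 53 (x) x 43 (y) mm, 16 mm deep, so the seated foot stands 6 mm out of it. Axes: x towards the tracks (the lens must look this way), y left, z up. The lever's bearing is on its -y side.
- lever_hinge (a point): Point on the vertical axis about which the locking lever turns, 50 mm from the pocket's centre on the socket's -y side, at the height of the middle of the lever's post.
- lever_post (a point): Middle of the upright black post at the end of the lever, 70 mm from the hinge axis; the post is 14 mm across and reaches from 33 to 62 mm above the trough floor, its middle at 46 mm. Pinch it or push it sideways.
- lever (a joint): Lever angle: 0 shut (arm points along the socket's -y, away from the pocket; its tongue, beyond the hinge, lies 1.5 mm over the seated foot); 1.3 rad fully open (arm swung towards the robot, tongue clear of the pocket). Starts at 1.05 to 1.2. Shuts anticlockwise from above, slight friction (about 1 N at the post), stays where left, cannot shut unless the foot is down.
- glue_bottle: Bystander: plastic cement bottle, 32 mm across, 83 mm high, origin at the centre of its underside.
- oil_bottle: Bystander: dropper bottle, 25 mm across, 85 mm high, origin at the centre of its underside.
- track_rubber: Bystander: track cleaning block, 23 x 52 x 13 mm, origin at the centre of its underside.
- wheelset: Bystander: spare metal wheelset, 24 mm long, 12 mm across, origin at the centre of its underside.
- screw_tin: Bystander: round tin, 54 mm across, 21 mm high, origin at the centre of its underside.

How it is judged:
By the outcome, as a careful person would: the job done as asked, in the order asked, and still so for the second after the job is handed in, while the arm keeps its last pose, push and grip.
It also fails if it takes over 59 s, if anything falls off the work surface, if the arm or the gripper's body presses on something with over 40 N, if the wrist force passes 120 N, or if a joint passes its speed limit or range.

### The arm

A 7-joint arm with a two-finger parallel gripper is mounted at the origin on a cart in front of the work surface, level with it; the furniture and walls round the work are solid. World frame = base frame: x ahead of the robot, y to its left, z up, the work surface at z = 0. Lengths are in m, angles in rad, forces in N, time in s.
With the tool pointing down it reaches from about 0.425 to 0.8 m from the base axis. Payload 8.3 kg.
Tool frame: the origin (TCP) lies on the centre line of the jaws, within the pads' length; the fingertips stand 8 mm ahead of it and the grasp point (between the pads) lies 11 mm behind it (robot.finger_overhang is the distance from the TCP to the fingertips, in m); z points along the fingers, y is the direction in which the jaws open and shut (so a half turn about z gives the same grasp; the last joint's range is limited). The gripper opens to 85 mm and grips with 20 to 120 N. Pads are 22 mm wide; open, the fingers measure 114 mm over their backs; the gripper's body (76 mm by 85 mm) begins 54 mm behind the grasp point. The pads swing forward as they close: fully open they stand 13 mm farther back than shut.
Start: joints at [1.264, 0.383, 0.016, 1.37, -0.006, 1.388, -0.046], TCP at [0.151, -0.606, 0.239] pointing down, gripper open.
Joint ranges: [-2.95, 2.95], [-0.25, 2.06], [-1.52, 1.56], [0.18, 2.33], [-1.44, 4.58], [0.02, 2.06], [-3.01, 3.01]. Speed limits (rad/s): [2.39, 2.39, 3.01, 3.01, 3.14, 3.14, 3.14].

### API

Orientations are given as a 3x3 rotation matrix whose columns are the frame's x, y, z axes.
In Python, from workcell import status, vision, workorder, robot gives the robot as it stands.
- The arm moves only by the shell command python3 -m inch 'ROWS' [OPENING] [FORCE]. ROWS is JSON, a list of rows, each a list of 2 entries, a list of its own where there are three numbers: the shift along the world's x, y, z normalised to -1 to 1, where 1 is 0.02 m, then the turn about the world's z normalised to -1 to 1, where 1 is 90 degrees. A call has 1 to 20 rows; each row shifts and turns the pose as measured when the row begins; what a row does not reach is not made up. A row lasts 1/8 s, in which the tool goes at most 62.5 mm and 10.7 degrees, less where a joint would pass 70% of its speed; a pose out of reach is approached as far as the arm can. A call with a number of a shift or a turn outside -1 to 1 is refused whole. A call with a gripper value outside its range is refused whole. OPENING is the closure, from -1 (fully open) to 1 (shut), set as the call begins (- or left out, the last holds). The fingers move at their own pace and stop on an object; FORCE is the grip in N (left out, the last holds). Time passes only in rows, so rows that do not move let the fingers close. It gives the time, the measured TCP pose, the force and the opening at its end, in the units of the state.
- status.read_state(): the state, without advancing time (a new reading comes with each control period).
- vision.read_camera(name): name is "scene" or "top" or "wrist"; returns the picture (480x640x3 uint8, blue, green, red); there is no depth.
- vision.get_calibration(name): a dict with "fovy" (degrees; the focal length in pixels is half the picture's height over the tangent of half this angle, whatever the lens; pixels are square), "cx", "cy" (the principal point, pixels), "R" (3x3) and "t" (3): a world point X has camera coordinates R X + t. Camera axes: x right, y down, z forward; pixel columns grow to the right and rows downward; lengths in m; the calibration is good to about 2 mm. A picture is of the moment at which its call begins: read the wrist's pose just before it. get_calibration takes no time and is no camera call; for the wrist camera it gives the pose at the moment of the call.
- workorder.hand_in(): hands the job in, once; it reports no verdict.
The state is a dict: "clock": time; "joints": joint angles; "dq": joint speeds; "tau": joint torques, N m; "position": TCP position; "eef_rot": TCP orientation; "ft_force": force on the tool from outside, world axes, zero at the start; "ft_torque": the same for the moment, N m; "finger_gap": opening from 0.0 (shut) to 1.0 (fully open).
Only numpy, scipy, OpenCV 4.12 (cv2) and the standard library are available. Lean on these libraries where they do the work, as an engineer would, in place of code of your own. Each camera call takes 0.05 s, during which the arm holds its last target.

## Working session

There is one attempt and no reset: what is moved stays moved. The work goes in short steps, Python scripts to look and compute and a shell command to move; the robot and the scene stay as the last step left them, time stands still between calls to the robot, and variables do not carry over. Pictures are saved under pics/ and viewed, and the job is handed in when it is done.

```bash
mkdir -p pics; ls; python3 - <<'E'
from workcell import status, vision, workorder, robot
import cv2
s=status.read_state();print(s['clock'],s['position'],s['eef_rot'],s['finger_gap'],s['ft_force'])
print([a for a in dir(robot) if a[0]!='_'])
for n in ['scene','top','wrist']:
    c=vision.get_calibration(n);print(n,c)
    cv2.imwrite(f'pics/{n}0.png',vision.read_camera(n))
E
```

```text
pics
0.0 [ 0.15077627 -0.60602227  0.2382525 ] [[ 9.70408971e-01  2.41466659e-01 -5.29756041e-04]
 [ 2.41467235e-01 -9.70407064e-01  1.92489053e-03]
 [-4.92821177e-05 -1.99584977e-03 -9.99998007e-01]] 0.9998654626559439 [ 0.42527314  0.24180938 -0.05414172]
['Unreachable', 'finger_overhang']
scene {'fovy': 48.72982326046821, 'cx': 315.259842867184, 'cy': 238.13423047962732, 'R': array([[-0.79376405, -0.60804193, -0.01495492],
       [-0.28000365,  0.38713516, -0.87847842],
       [ 0.53994128, -0.69311715, -0.47754793]]), 't': array([0.3572566 , 0.27136312, 0.87902735])}
top {'fovy': 53.69501187430425, 'cx': 323.1040714941373, 'cy': 239.0178448669077, 'R': array([[-0.01472609, -0.99981319,  0.01251886],
       [-0.99540792,  0.01347456, -0.09477084],
       [ 0.09458445, -0.01385698, -0.9954204 ]]), 't': array([-0.03996484,  0.51381863,  1.03379936])}
wrist {'fovy': 61.84960090172831, 'cx': 316.3853643335945, 'cy': 234.21892867981174, 'R': array([[ 0.24126052, -0.97045829, -0.00201512],
       [-0.92434094, -0.23042705,  0.30413354],
       [-0.29561325, -0.07151276, -0.95262728]]), 't': array([-0.62438737, -0.03966569,  0.38022115])}
```

View pics/scene0.png

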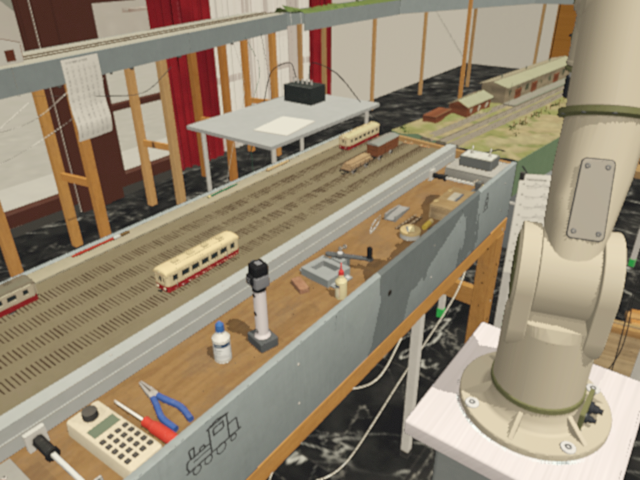

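View pics/top0.png

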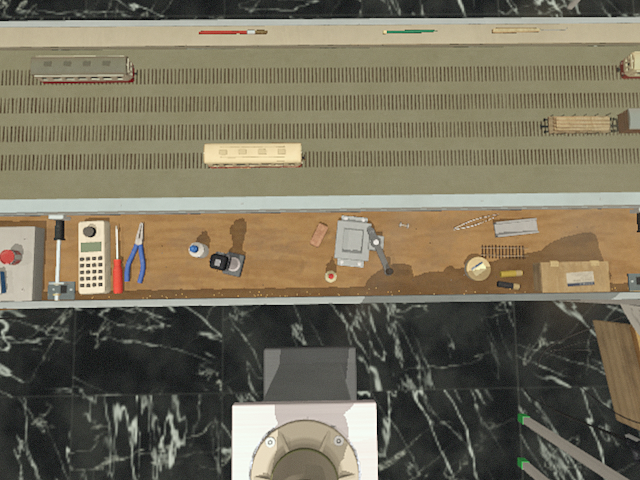

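View pics/wrist0.png

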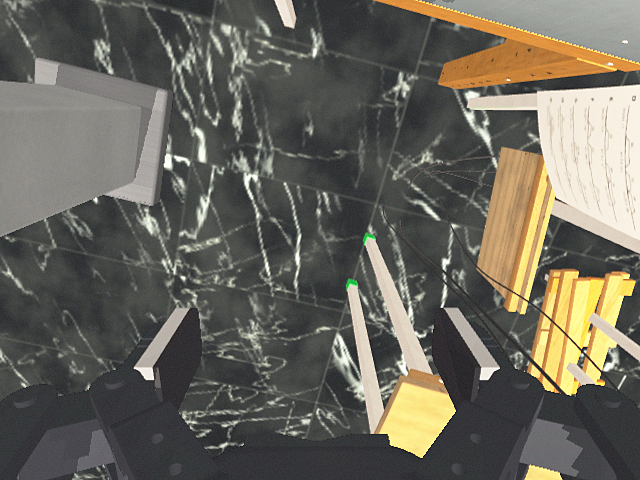

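```bash
python3 - <<'E'
import cv2
t=cv2.imread('pics/top0.png'); s=cv2.imread('pics/scene0.png')
cv2.imwrite('pics/t1.png',cv2.resize(t[200:310,170:430],None,fx=3,fy=3,interpolation=cv2.INTER_CUBIC))
cv2.imwrite('pics/s1.png',cv2.resize(s[230:380,195:395],None,fx=4,fy=4,interpolation=cv2.INTER_CUBIC))
E
```

```text
(no output)
```

View pics/t1.png

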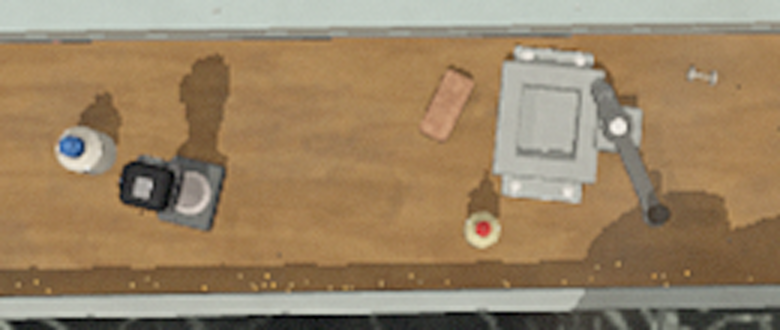

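View pics/s1.png

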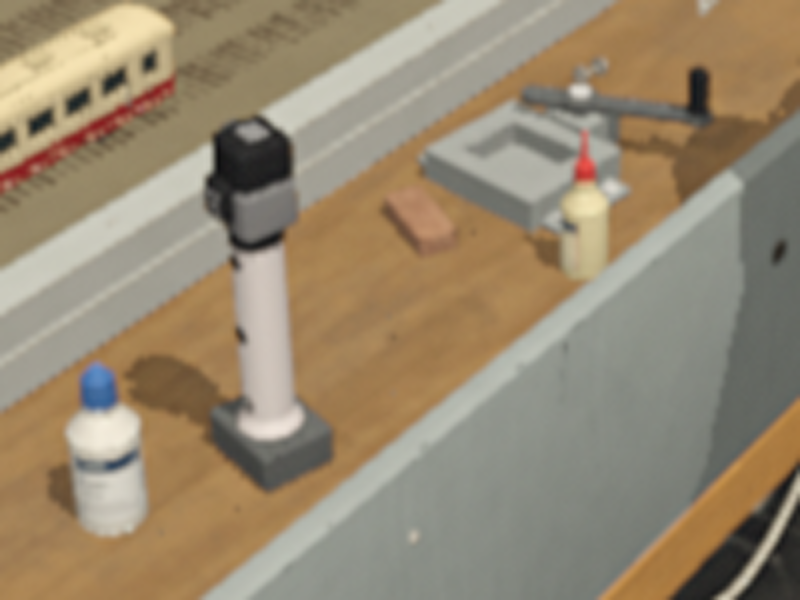

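```bash
cat > h.py <<'E'
import numpy as np, cv2
from workcell import status, vision
def ray(cal,u,v):
    f=240/np.tan(np.radians(cal['fovy'])/2)
    d=cal['R'].T@np.array([(u-cal['cx'])/f,(v-cal['cy'])/f,1]); C=-cal['R'].T@cal['t']; return C,d
def at_z(cal,u,v,z):
    C,d=ray(cal,u,v); return C+d*(z-C[2])/d[2]
def proj(cal,X):
    f=240/np.tan(np.radians(cal['fovy'])/2)
    p=cal['R']@np.asarray(X,float)+cal['t']; return np.array([f*p[0]/p[2]+cal['cx'],f*p[1]/p[2]+cal['cy']])
E
python3 - <<'E'
from h import *
np.set_printoptions(precision=4,suppress=True)
c=vision.get_calibration('top'); s=vision.get_calibration('scene')
print('cams',ray(c,0,0)[0],ray(s,0,0)[0])
T=lambda x,y,z:at_z(c,170+x/3,200+y/3,z)
S=lambda x,y,z:at_z(s,195+x/4,230+y/4,z)
print('head top',T(145,186,.182),S(252,130,.182))
for p in [(226,165),(209,229),(158,219)]: print('foot top',T(*p,.022))
for p in [(330,438),(268,470),(213,420)]: print('foot top S',S(*p,.022))
for p in [(504,60),(607,73),(594,183),(494,172)]: print('socket top',T(*p,.020))
for p in [(521,83),(580,88),(577,158),(516,152)]: print('pocket rim',T(*p,.020))
print('hinge',T(618,126,.046),'post top',T(657,214,.062), S(698,72,.062))
print('oil',T(483,229,.08),'glue',T(71,147,.08))
print('front wall',T(300,300,.1),T(300,300,.05),'edge',T(300,268,0),'back',T(300,33,0))
E
```

```text
cams [ 0.4131 -0.0326  1.0783] [-0.1151  0.7214  0.6635]
head top [0.4574 0.1531 0.182 ] [0.4564 0.1529 0.182 ]
foot top [0.4801 0.1264 0.022 ]
foot top [0.4329 0.1389 0.022 ]
foot top [0.4408 0.1765 0.022 ]
foot top S [0.4253 0.1484 0.022 ]
foot top S [0.4333 0.1826 0.022 ]
foot top S [0.479  0.1714 0.022 ]
socket top [ 0.5562 -0.0815  0.02  ]
socket top [ 0.5454 -0.1586  0.02  ]
socket top [ 0.4629 -0.1469  0.02  ]
socket top [ 0.4722 -0.0725  0.02  ]
pocket rim [ 0.5387 -0.0939  0.02  ]
pocket rim [ 0.5343 -0.1381  0.02  ]
pocket rim [ 0.4818 -0.1346  0.02  ]
pocket rim [ 0.4869 -0.0892  0.02  ]
hinge [ 0.5031 -0.1626  0.046 ] post top [ 0.4382 -0.1869  0.062 ] [ 0.4355 -0.1869  0.062 ]
oil [ 0.429  -0.0619  0.08  ] glue [0.4905 0.2261 0.08  ]
front wall [0.3823 0.0643 0.1   ] [0.3807 0.0692 0.05  ] edge [0.403  0.0741 0.    ] back [0.5818 0.0733 0.    ]
```

```bash
python3 -m inch '[[[1,1,0],0],[[1,1,0],0],[[1,1,0],0],[[1,1,0],0],[[1,1,0],0],[[1,1,0],0],[[1,1,0],-0.1],[[1,1,0],-0.1],[[1,1,0],-0.05],[[1,1,0],0],[[1,1,0],0],[[1,1,0],0],[[1,1,0],0],[[1,1,0],0],[[0,0,0],0]]'; python3 - <<'E'
from h import *
s=status.read_state();print(s['clock'],s['position'],s['eef_rot'])
cv2.imwrite('pics/w1.png',vision.read_camera('wrist'))
cal=vision.get_calibration('scene')
for z in (.03,.06,.09,.12): print(z,at_z(cal,195+735/4,230+180/4,z),at_z(cal,195+400/4,230+440/4,z),at_z(vision.get_calibration('top'),270,200+292/3,z))
E
```

```text
clock: 2.02
position: [0.4359, -0.3135, 0.2333]
eef_rot: [[0.987, -0.163, -0.004], [-0.163, -0.987, 0.01], [-0.006, -0.01, -1.0]]
ft_force: [-0.3, 1.1, -0.7]
finger_gap: 1.002
2.025 [ 0.43591576 -0.31348723  0.23326544] [[ 0.98665731 -0.16276014 -0.00406083]
 [-0.16271099 -0.98661893  0.01040263]
 [-0.00569963 -0.00960309 -0.99993765]]
0.03 [ 0.38354091 -0.14483834  0.03      ] [0.39154019 0.13735557 0.03      ] [0.38586297 0.07116024 0.03      ]
0.06 [ 0.35992931 -0.10381528  0.06      ] [0.36754977 0.16501522 0.06      ] [0.38664215 0.06819201 0.06      ]
0.09 [ 0.3363177  -0.06279221  0.09      ] [0.34355936 0.19267487 0.09      ] [0.38742134 0.06522379 0.09      ]
0.12 [ 0.3127061  -0.02176915  0.12      ] [0.31956895 0.22033452 0.12      ] [0.38820052 0.06225556 0.12      ]
```

View pics/w1.png

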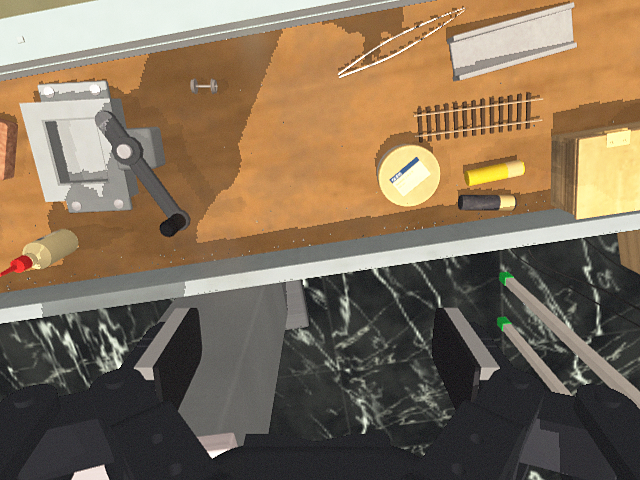

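```bash
python3 - <<'E'
import cv2
t=cv2.imread('pics/w1.png')
cv2.imwrite('pics/w1c.png',cv2.resize(t[70:250,0:220],None,fx=3.3,fy=3.3,interpolation=cv2.INTER_CUBIC))
E
```

```text
(no output)
```

View pics/w1c.png

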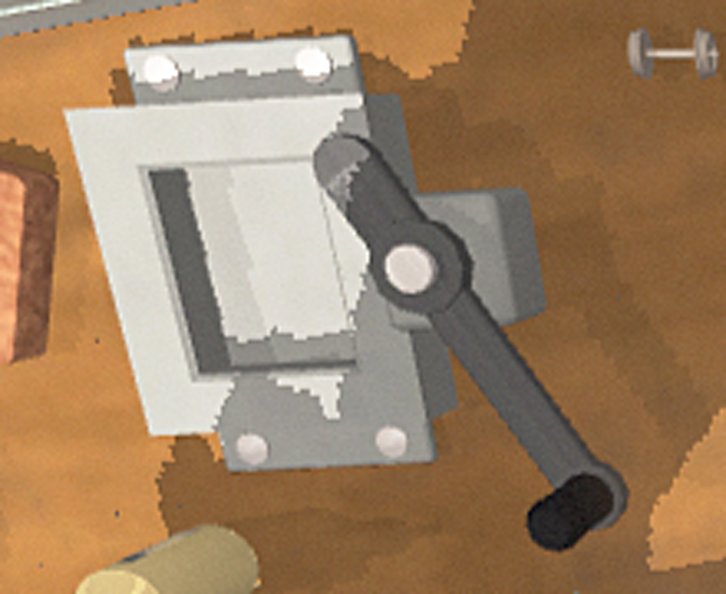

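```bash
python3 - <<'E'
from h import *
np.set_printoptions(precision=4,suppress=True)
c=vision.get_calibration('wrist')
print(ray(c,0,0)[0])
W=lambda x,y,z:at_z(c,x/3.3,70+y/3.3,z)
for p in [(65,109),(150,435)]: print('sock',W(*p,.02))
for p in [(140,166),(192,378),(358,368),(315,160)]: print('pocket',W(*p,.02))
for p in [(340,155,.033),(315,160,.033),(335,136,.033)]: print('tongue',W(*p))
print('hinge cap',W(410,268,.038),W(410,268,.046),'post top',W(553,525,.062),'base',W(605,493,.033))
print('bolts bottom',W(253,447,.02))
E
```

```text
[ 0.5122 -0.3294  0.3674]
sock [ 0.5537 -0.0837  0.02  ]
sock [ 0.4703 -0.0736  0.02  ]
pocket [ 0.5374 -0.0972  0.02  ]
pocket [ 0.4833 -0.0905  0.02  ]
pocket [ 0.4786 -0.1354  0.02  ]
pocket [ 0.5315 -0.1418  0.02  ]
tongue [ 0.5309 -0.1553  0.033 ]
tongue [ 0.5308 -0.1489  0.033 ]
tongue [ 0.5353 -0.1556  0.033 ]
hinge cap [ 0.5021 -0.1662  0.038 ] [ 0.5023 -0.1702  0.046 ] post top [ 0.438  -0.1933  0.062 ] base [ 0.4372 -0.1964  0.033 ]
bolts bottom [ 0.4625 -0.1001  0.02  ]
```

```bash
python3 -m inch '[[[0.3,1,0],0],[[0.3,1,0],0],[[0.3,1,0],0],[[0.3,1,0],0],[[0.3,1,0],0],[[0.3,1,0],0.01],[[0.3,1,0],0.01],[[0.3,1,0],0],[[0.3,1,0],0],[[0.3,1,0],0],[[0,0,0],0]]'; python3 - <<'E'
from h import *
s=status.read_state();print(s['clock'],s['position'])
t=vision.read_camera('wrist');cv2.imwrite('pics/w2.png',t)
np.save('w2cal.npy',vision.get_calibration('wrist'),allow_pickle=True)
E
```

```text
clock: 3.45
position: [0.4905, -0.1156, 0.232]
eef_rot: [[0.99, -0.144, -0.009], [-0.144, -0.99, 0.007], [-0.01, -0.006, -1.0]]
ft_force: [0.7, 0.4, 0.3]
finger_gap: 1.002
3.45 [ 0.49048409 -0.1155918   0.23195718]
```

View pics/w2.png

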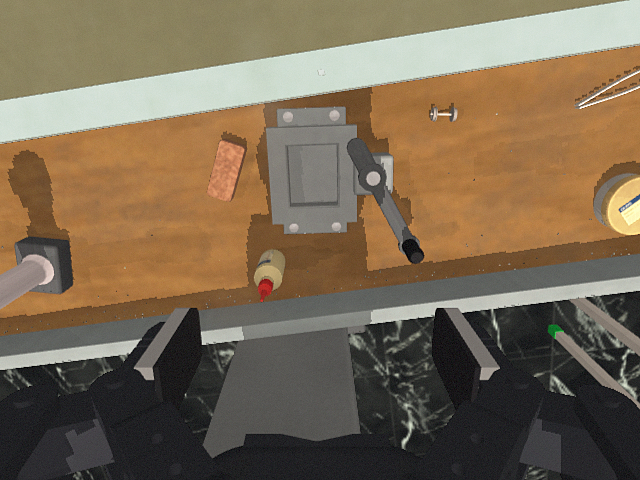

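```bash
python3 - <<'E'
import cv2
t=cv2.imread('pics/w2.png')
cv2.imwrite('pics/w2c.png',cv2.resize(t[95:275,240:440],None,fx=4,fy=4,interpolation=cv2.INTER_CUBIC)[:600])
E
```

```text
(no output)
```

View pics/w2c.png

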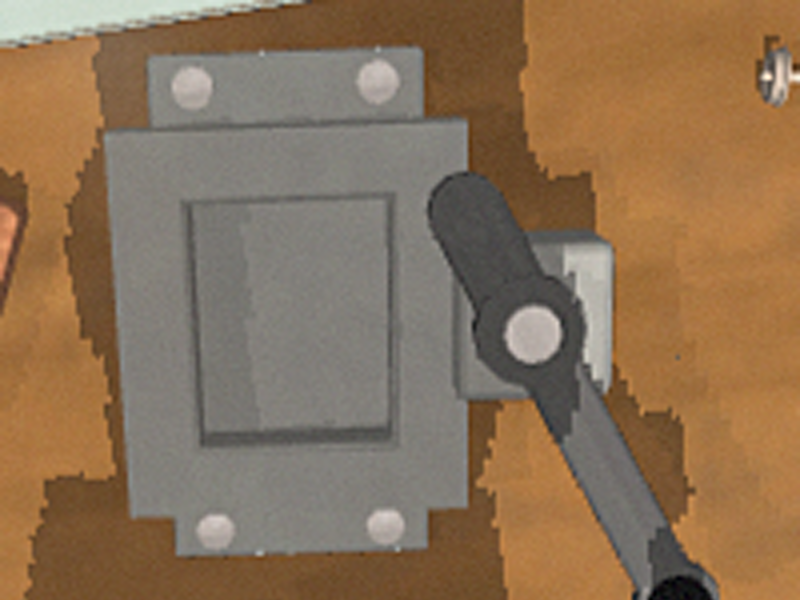

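```bash
cat >> h.py <<'E'
def fit(P,M):
    P=np.asarray(P)[:,:2];M=np.asarray(M,float)
    from scipy.optimize import least_squares
    def r(q):
        c,s=np.cos(q[2]),np.sin(q[2]); return (M@np.array([[c,s],[-s,c]])+q[:2]-P).ravel()
    o=least_squares(r,[*P.mean(0),0]); return o.x,r(o.x).reshape(-1,2)
E
python3 - <<'E'
from h import *
np.set_printoptions(precision=4,suppress=True)
c=np.load('w2cal.npy',allow_pickle=True).item()
print(ray(c,0,0)[0])
W=lambda x,y,z:at_z(c,240+x/4,95+y/4,z)
A=np.array([[42,38],[42,-38],[-42,-38],[-42,38]])*1e-3; B=np.array([[26.5,21.5],[26.5,-21.5],[-26.5,-21.5],[-26.5,21.5]])*1e-3
print(fit([W(*p,.02) for p in [(105,131),(467,120),(467,508),(131,517)]],A))
print(fit([W(*p,.02) for p in [(182,201),(392,194),(398,446),(202,448)]],B))
print('hinge cap',W(533,334,.036),'tongue',W(465,205,.033),'post',at_z(c,416,257,.062))
t=vision.get_calibration('top'); T=lambda x,y,z:at_z(t,170+x/3,200+y/3,z)
print(fit([T(*p,.02) for p in [(504,60),(607,73),(594,183),(494,172)]],A))
print(fit([T(*p,.02) for p in [(521,83),(580,88),(577,158),(516,152)]],B))
E
```

```text
[ 0.5684 -0.1296  0.3657]
(array([ 0.5081, -0.116 , -0.1162]), array([[-0.0002,  0.0002],
       [-0.0002, -0.0002],
       [ 0.0002, -0.0001],
       [ 0.0002,  0.0002]]))
(array([ 0.5083, -0.1162, -0.1076]), array([[-0.0009, -0.0009],
       [-0.0005,  0.0005],
       [ 0.0014,  0.0004],
       [ 0.0001,  0.    ]]))
hinge cap [ 0.5021 -0.1656  0.036 ] tongue [ 0.5298 -0.155   0.033 ] post [ 0.4383 -0.1906  0.062 ]
(array([ 0.5092, -0.1149, -0.1273]), array([[-0.0005, -0.0011],
       [ 0.0007,  0.0007],
       [-0.0003, -0.0003],
       [ 0.0001,  0.0007]]))
(array([ 0.5104, -0.114 , -0.0892]), array([[ 0.0001, -0.001 ],
       [ 0.0006,  0.0004],
       [ 0.0003,  0.0016],
       [-0.001 , -0.001 ]]))
```

```bash
python3 -m inch '[[[-0.13,1,0],0],[[-0.13,1,0],0],[[-0.13,1,0],0],[[-0.13,1,0],0],[[-0.13,1,0],0],[[-0.13,1,0],0],[[-0.13,1,0],0],[[-0.13,1,0],0],[[-0.13,1,0],0],[[-0.13,1,0],0],[[-0.13,1,0],0],[[-0.13,1,0],-0.03],[[-0.13,1,0],-0.03],[[0,0,0],0]]'; python3 - <<'E'
from h import *
s=status.read_state();print(s['clock'],s['position'])
t=vision.read_camera('wrist');cv2.imwrite('pics/w3.png',t)
np.save('w3cal.npy',vision.get_calibration('wrist'),allow_pickle=True)
E
```

```text
clock: 5.25
position: [0.449, 0.1516, 0.232]
eef_rot: [[0.968, -0.249, -0.009], [-0.249, -0.968, 0.005], [-0.01, -0.002, -1.0]]
ft_force: [0.1, -0.3, 0.4]
finger_gap: 1.0
5.25 [0.44904091 0.15160322 0.23200335]
```

View pics/w3.png

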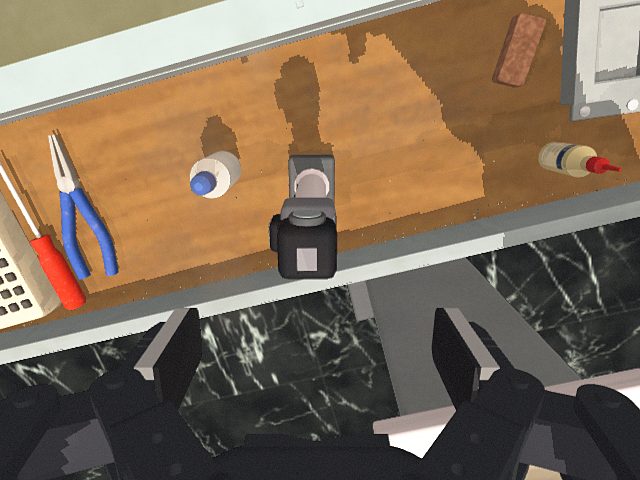

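```bash
python3 - <<'E'
import cv2
t=cv2.imread('pics/w3.png')
cv2.imwrite('pics/w3c.png',cv2.resize(t[145:295,250:360],None,fx=4,fy=4,interpolation=cv2.INTER_CUBIC))
E
```

```text
(no output)
```

View pics/w3c.png

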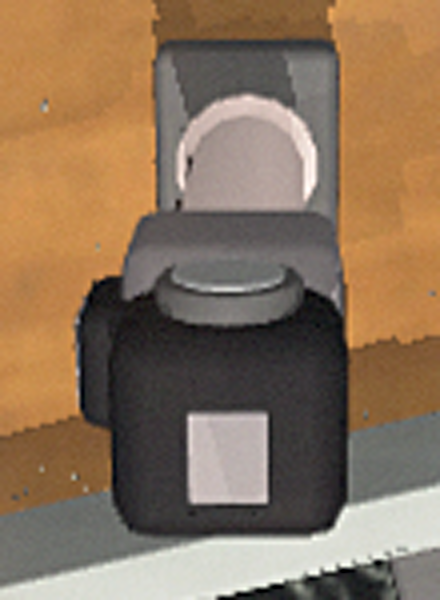

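```bash
python3 - <<'E'
from h import *
np.set_printoptions(precision=4,suppress=True)
c=np.load('w3cal.npy',allow_pickle=True).item()
W=lambda x,y,z:at_z(c,250+x/4,145+y/4,z)
q=[W(*p,.182) for p in [(188,411),(268,411),(268,505),(188,505)]];print(q,np.mean(q,0))
a,b=W(158,47,.022),W(337,47,.022);d=(b-a)[:2];print(a,b,np.linalg.norm(d),'yaw',np.degrees(np.arctan2(d[0],-d[1]))*-1)
print('head corners',W(113,533,.182),W(348,533,.182),W(230,533,.182))
l=np.degrees(np.arctan2(*(q[1]-q[0])[:2][::1]));print(q[1]-q[0],q[0]-q[3])
y=-np.radians(14.6);x=np.array([np.cos(y),np.sin(y)]);print('foot centre',(a+b)[:2]/2-.025*x,'head ctr',W(230,533,.182)[:2]+.017*x)
print('top cam:',.4574,.1531)
E
```

```text
[array([0.4629, 0.1565, 0.182 ]), array([0.4604, 0.147 , 0.182 ]), array([0.4484, 0.1501, 0.182 ]), array([0.4508, 0.1598, 0.182 ])] [0.4556 0.1534 0.182 ]
[0.4889 0.1639 0.022 ] [0.4794 0.1271 0.022 ] 0.03801687933746035 yaw 14.460471454046575
head corners [0.4495 0.1699 0.182 ] [0.4422 0.1414 0.182 ] [0.4459 0.1557 0.182 ]
[-0.0024 -0.0095  0.    ] [ 0.012  -0.0033  0.    ]
foot centre [0.46   0.1518] head ctr [0.4623 0.1514]
top cam: 0.4574 0.1531
```

```bash
python3 -m inch '[[[0.5,0,0],0],[[0.05,0.05,-0.5],0],[[0,0,-1],0],[[0,0,-1],0],[[0,0,-1],0],[[0,0,-0.9],0],[[0,0,0],0]]'
```

```text
clock: 6.18
position: [0.4618, 0.1456, 0.1374]
eef_rot: [[0.967, -0.256, -0.013], [-0.256, -0.967, 0.003], [-0.013, 0.001, -1.0]]
ft_force: [-0.6, 1.0, 0.7]
finger_gap: 1.001
```

```bash
python3 -m inch '[[[-0.12,0.3,0.18],0],[[0,0,0],0]]'
```

```text
clock: 6.42
position: [0.4599, 0.152, 0.1421]
eef_rot: [[0.967, -0.256, -0.012], [-0.256, -0.967, 0.003], [-0.012, -0.0, -1.0]]
ft_force: [-0.3, 0.3, -0.6]
finger_gap: 1.0
```

```bash
python3 -m inch '[[[0,0,0],0],[[0,0,0],0],[[0,0,0],0],[[0,0,0],0],[[0,0,0],0],[[0,0,0],0]]' 1 40;  python3 - <<'E'
from h import *
t=vision.read_camera('wrist');cv2.imwrite('pics/w4.png',t)
E
```

```text
clock: 7.18
position: [0.4609, 0.1525, 0.1437]
eef_rot: [[0.967, -0.256, -0.008], [-0.256, -0.967, 0.004], [-0.009, -0.002, -1.0]]
ft_force: [0.5, 0.7, 0.7]
finger_gap: 0.343
```

View pics/w4.png

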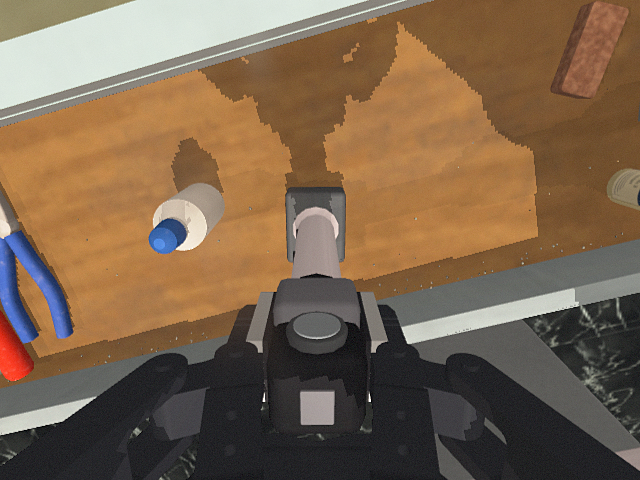

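```bash
python3 - <<'E'
from h import *
np.set_printoptions(precision=4,suppress=True)
c=vision.get_calibration('wrist');s=status.read_state()
a,b=at_z(c,287,188,.022),at_z(c,344,188,.022)
p=s['position'];R=s['eef_rot']; print(p,a,b,np.linalg.norm(a-b))
y=np.arctan2(*( (a-b)[:2]*[-1,1]));print(np.degrees(y))
f=(a+b)/2-.025*np.array([np.cos(y),np.sin(y),0]);print('foot',f)
E
python3 -m inch '[[[0,0,0.5],0],[[0,0,1],0],[[0.3,0,1],0],[[0.5,-0.3,0.6],0],[[0.5,-1,0],0],[[0.5,-1,0],0.03],[[0.5,-1,0],0.03],[[0,-1,0],0.03],[[0,-1,0],0],[[0,-1,0],0],[[0,-1,0],0],[[0,-1,0],0],[[0,-1,0],0],[[0,-1,0],0],[[0,-0.5,0],0],[[0,0,0],0]]';python3 - <<'E'
from h import *
t=vision.read_camera('wrist');cv2.imwrite('pics/w5.png',t)
t=vision.read_camera('scene');cv2.imwrite('pics/s5.png',cv2.resize(t[180:380,180:400],None,fx=3,fy=3))
E
```

```text
[0.4608 0.1525 0.1437] [0.4912 0.1641 0.022 ] [0.4818 0.1284 0.022 ] 0.0368931477678897
-14.815099644533435
foot [0.4623 0.1526 0.022 ]
clock: 9.22
position: [0.5061, -0.0801, 0.2049]
eef_rot: [[0.993, -0.119, -0.023], [-0.119, -0.993, -0.001], [-0.023, 0.004, -1.0]]
ft_force: [0.1, 0.3, -4.1]
finger_gap: 0.347
```

View pics/w5.png

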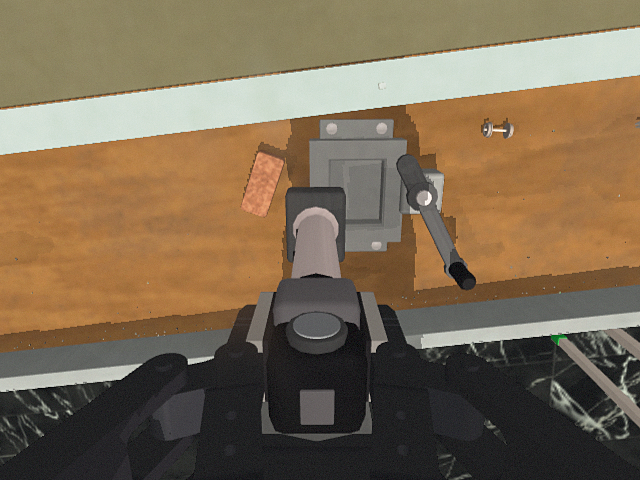

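View pics/s5.png

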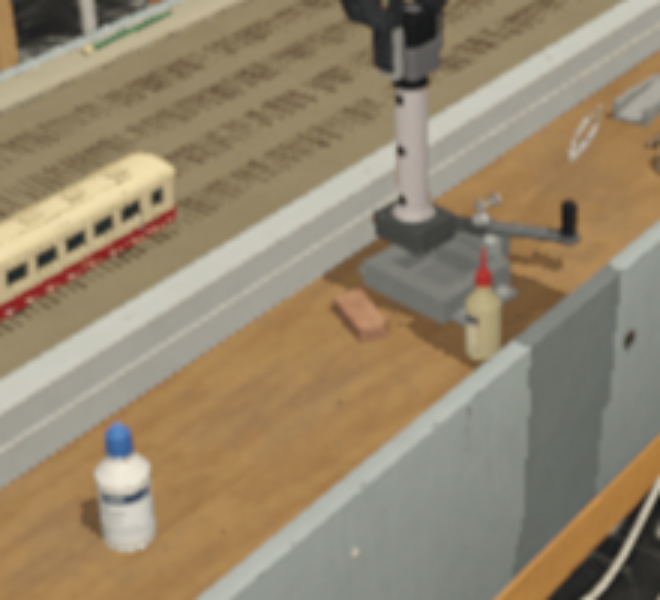

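```bash
python3 - <<'E'
from h import *
np.set_printoptions(precision=4,suppress=True)
c=vision.get_calibration('wrist');s=status.read_state()
p=s['position'];R=s['eef_rot']; print(p,R[:,2])
a,b=at_z(c,287,188,.083),at_z(c,344,188,.083)
y=np.arctan2(*( (a-b)[:2]*[-1,1]));print(a,b,np.degrees(y))
print('foot',(a+b)/2-.025*np.array([np.cos(y),np.sin(y),0]))
A=[[.042,.038],[.042,-.038]]
for q in [(310,140),(407,139),(402,241)]:print(at_z(c,*q,.02))
t=cv2.imread('pics/w5.png');cv2.imwrite('pics/w5c.png',cv2.resize(t[110:270,250:410],None,fx=3.7,fy=3.7,interpolation=cv2.INTER_CUBIC))
E
```

```text
[ 0.5062 -0.0787  0.205 ] [-0.0226 -0.0008 -0.9997]
[ 0.5329 -0.0634  0.083 ] [ 0.5286 -0.1001  0.083 ] -6.7456886020963545
foot [ 0.5059 -0.0788  0.083 ]
[ 0.5551 -0.0804  0.02  ]
[ 0.5471 -0.1553  0.02  ]
[ 0.4632 -0.1474  0.02  ]
```

View pics/w5c.png

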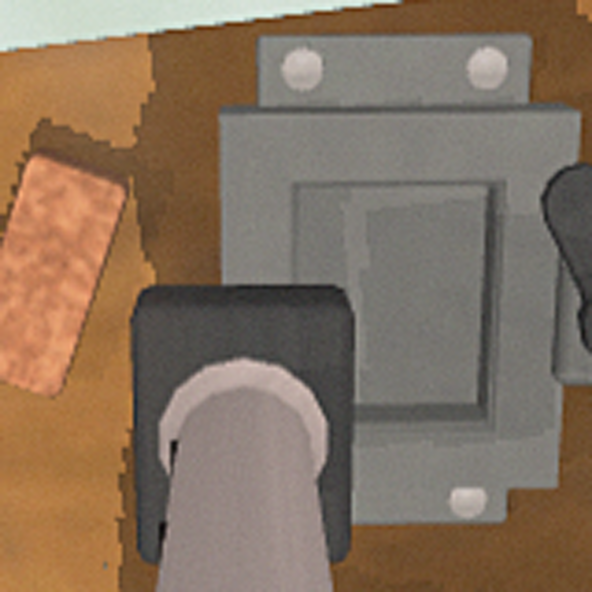

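```bash
python3 - <<'E'
from h import *
np.set_printoptions(precision=4,suppress=True)
c=vision.get_calibration('wrist')
W=lambda x,y,z:at_z(c,250+x/3.7,110+y/3.7,z)
A=np.array([[42,38],[42,-38],[-42,-38]])*1e-3; B=np.array([[26.5,21.5],[26.5,-21.5]])*1e-3
print(fit([W(*p,.02) for p in [(221,108),(581,104),(558,488)]],A))
print('pocket front',W(293,182,.02),W(504,181,.02))
for u in (286,):print('bottom front z.061',W(243,u,.0615), 'top front',W(243,299,.083),'sides',W(133,420,.083),W(353,420,.083))
E
```

```text
(array([ 0.5095, -0.1131, -0.1122]), array([[-0.0003,  0.0002],
       [-0.0008, -0.0003],
       [ 0.001 ,  0.0001]]))
pocket front [ 0.5387 -0.0936  0.02  ] [ 0.5336 -0.1383  0.02  ]
bottom front z.061 [ 0.5265 -0.0814  0.0615] top front [ 0.5289 -0.0816  0.083 ] sides [ 0.5092 -0.0593  0.083 ] [ 0.5045 -0.0987  0.083 ]
```

```bash
python3 -m inch '[[[0.14,-0.85,0],0],[[0.14,-0.85,0],0],[[0,0,-0.6],0],[[0,0,-0.6],0],[[0,0,0],0]]';python3 - <<'E'
from h import *
t=vision.read_camera('wrist');cv2.imwrite('pics/w6.png',t);cv2.imwrite('pics/w6c.png',cv2.resize(t[110:290,220:440],None,fx=3.3,fy=3.3,interpolation=cv2.INTER_CUBIC))
E
```

```text
clock: 9.95
position: [0.5119, -0.1137, 0.1786]
eef_rot: [[0.993, -0.115, -0.024], [-0.115, -0.993, -0.0], [-0.024, 0.003, -1.0]]
ft_force: [-0.5, 0.2, -3.9]
finger_gap: 0.344
```

View pics/w6c.png

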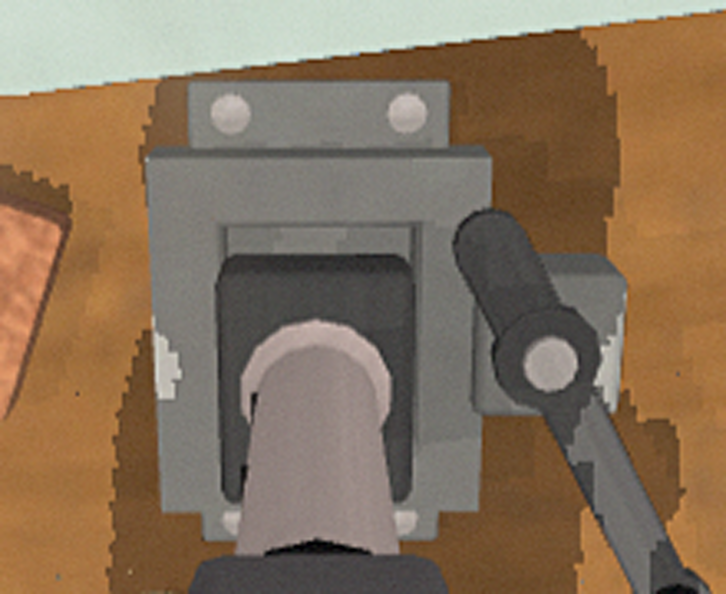

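```bash
python3 - <<'E'
from h import *
np.set_printoptions(precision=4,suppress=True)
c=vision.get_calibration('wrist');s=status.read_state();print(s['position'])
W=lambda x,y,z:at_z(c,220+x/3.3,110+y/3.3,z)
A=np.array([[42,38],[42,-38],[-42,-38],[-42,38]])*1e-3
print(fit([W(*p,.02) for p in [(148,158),(491,156),(479,511),(163,512)]],A))
print('pocket front',W(218,224,.02),W(424,223,.02))
zb=s['position'][2]-.1437
print(zb,'bottom front',W(315,256,zb),W(315,270,zb+.022),'sides',W(217,350,zb+.022),W(414,350,zb+.022),W(222,490,zb+.022),W(408,490,zb+.022))
E
```

```text
[ 0.5122 -0.1135  0.1792]
(array([ 0.5088, -0.1144, -0.1103]), array([[-0.0001,  0.0004],
       [-0.0003, -0.0004],
       [ 0.0003, -0.0001],
       [ 0.0002,  0.0001]]))
pocket front [ 0.5386 -0.0949  0.02  ] [ 0.5336 -0.1405  0.02  ]
0.035493150904383874 bottom front [ 0.5323 -0.1159  0.0355] [ 0.5343 -0.1161  0.0575] sides [ 0.5203 -0.0947  0.0575] [ 0.5158 -0.134   0.0575] [ 0.4902 -0.0915  0.0575] [ 0.4857 -0.13    0.0575]
```

```bash
python3 -m inch '[[[0,-0.04,-0.35],0],[[0,0,-0.35],0],[[0,0,0],0]]'
```

```text
clock: 10.38
position: [0.5125, -0.1136, 0.1647]
eef_rot: [[0.993, -0.113, -0.022], [-0.113, -0.994, -0.0], [-0.022, 0.003, -1.0]]
ft_force: [0.1, -0.0, -3.8]
finger_gap: 0.35
```

```bash
python3 -m inch '[[[0,-0.06,-0.25],0],[[0,0,-0.25],0],[[0,0,0],0]]'
```

```text
clock: 10.75
position: [0.5126, -0.1149, 0.1542]
eef_rot: [[0.993, -0.113, -0.022], [-0.113, -0.994, -0.0], [-0.022, 0.003, -1.0]]
ft_force: [1.1, 0.9, -2.2]
finger_gap: 0.348
```

```bash
python3 -m inch '[[[0,0,-0.2],0],[[0,0,-0.2],0],[[0,0,0],0]]'
```

```text
clock: 11.12
position: [0.5138, -0.1148, 0.1479]
eef_rot: [[0.993, -0.113, -0.019], [-0.113, -0.994, -0.001], [-0.018, 0.003, -1.0]]
ft_force: [-1.3, 0.6, -4.3]
finger_gap: 0.348
```

```bash
python3 -m inch '[[[0,0,-0.2],0],[[0,0,-0.1],0],[[0,0,0],0]]';python3 - <<'E'
from h import *
t=vision.read_camera('wrist');cv2.imwrite('pics/w7c.png',cv2.resize(t[110:290,220:440],None,fx=3.3,fy=3.3,interpolation=cv2.INTER_CUBIC))
t=vision.read_camera('scene');cv2.imwrite('pics/s7.png',cv2.resize(t[200:320,260:400],None,fx=5,fy=5,interpolation=cv2.INTER_CUBIC))
E
```

```text
clock: 11.5
position: [0.5163, -0.1145, 0.1479]
eef_rot: [[0.994, -0.112, -0.011], [-0.113, -0.994, -0.003], [-0.011, 0.004, -1.0]]
ft_force: [-1.6, -0.3, -5.2]
finger_gap: 0.342
```

View pics/w7c.png

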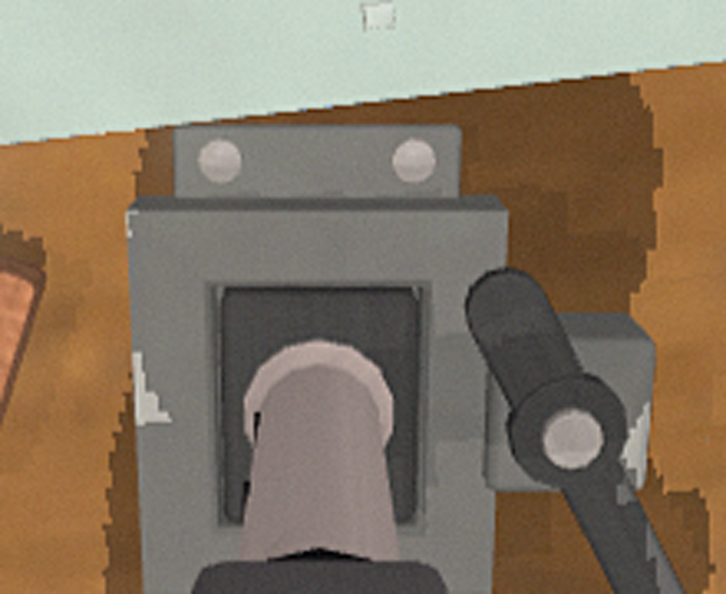

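View pics/s7.png

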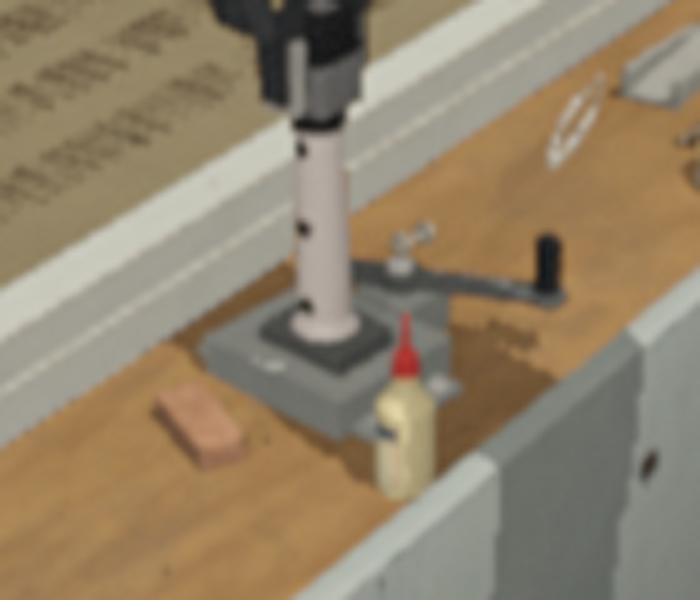

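```bash
python3 -m inch '[[[0,0,0],0],[[0,0,0],0],[[0,0,0],0],[[0,0,0],0]]' -1;python3 - <<'E'
from h import *
t=vision.read_camera('wrist');cv2.imwrite('pics/w8.png',t);cv2.imwrite('pics/w8c.png',cv2.resize(t[110:290,220:440],None,fx=3.3,fy=3.3,interpolation=cv2.INTER_CUBIC))
t=vision.read_camera('scene');cv2.imwrite('pics/s8.png',cv2.resize(t[200:320,260:400],None,fx=5,fy=5,interpolation=cv2.INTER_CUBIC))
E
```

```text
clock: 12.1
position: [0.5176, -0.1149, 0.1477]
eef_rot: [[0.994, -0.113, -0.009], [-0.113, -0.994, -0.003], [-0.008, 0.004, -1.0]]
ft_force: [0.1, -0.5, 0.2]
finger_gap: 1.0
```

View pics/w8c.png

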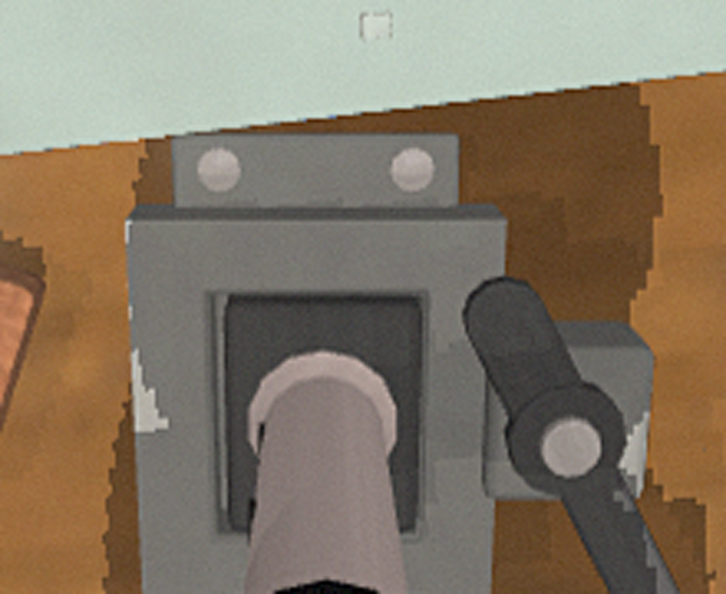

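View pics/s8.png

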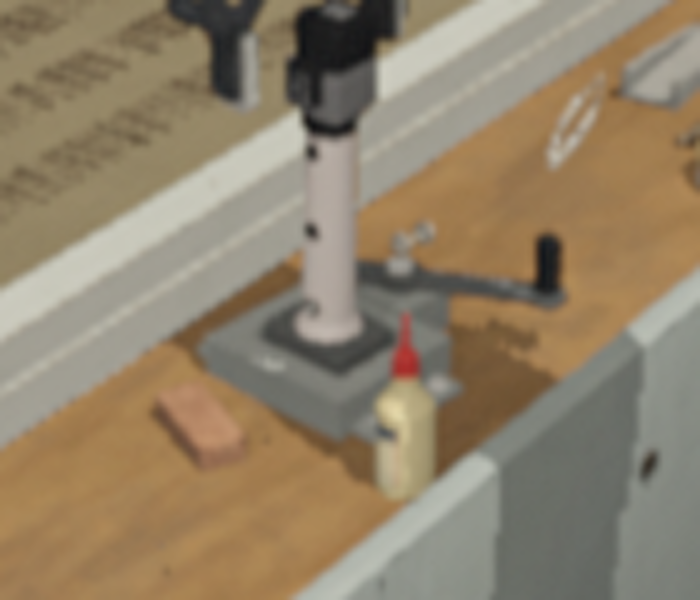

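```bash
python3 - <<'E'
from h import *
np.set_printoptions(precision=1,suppress=True)
c=vision.get_calibration('wrist');s=vision.get_calibration('scene')
y=-.113
Rz=np.array([[np.cos(y),-np.sin(y)],[np.sin(y),np.cos(y)]])
ctr=np.array([.5095,-.1145])
def X(a,b,z): return np.r_[ctr+Rz@[a,b],z]
for z in (.026,.030):
  print(z,'wrist foot',[ (proj(c,X(a,b,z))-[220,110])*3.3 for a,b in [(.025,.02),(.025,-.02),(-.025,-.02),(-.025,.02)]])
  print(z,'scene foot',[ (proj(s,X(a,b,z))-[260,200])*5 for a,b in [(.025,.02),(.025,-.02),(-.025,-.02),(-.025,.02)]])
print('socket',[ (proj(c,X(a,b,.02))-[220,110])*3.3 for a,b in [(.042,.038),(.042,-.038)]])
print('socket scene',[ (proj(s,X(a,b,.02))-[260,200])*5 for a,b in [(.042,.038),(-.042,.038)]])
for z in (.186,.138,.03): print(z,(proj(s,X(0,0,z))-[260,200])*5)
E
```

```text
0.026 wrist foot [array([215.9, 304.7]), array([417.5, 304.5]), array([411.9, 536.3]), array([221.6, 536.6])]
0.026 scene foot [array([255.1, 321.8]), array([314.3, 289.2]), array([393.6, 326.6]), array([334.5, 360.9])]
0.03 wrist foot [array([214.4, 309.6]), array([419. , 309.3]), array([413.3, 544.1]), array([220.4, 544.4])]
0.03 scene foot [array([254.9, 314.3]), array([314.3, 281.8]), array([393.7, 319.2]), array([334.4, 353.3])]
socket [array([125.2, 214.2]), array([507.7, 213.9])]
socket scene [array([201.8, 334.8]), array([335.1, 402.2])]
0.186 [321.8   7.7]
0.138 [322.6 107. ]
0.03 [324.1 316.8]
```

```bash
python3 -m inch '[[[-0.1,0,0.6],0],[[0,0,1],0],[[0,0,1],0],[[0,0,0.4],0],[[-0.7,-0.6,0],0],[[-0.8,-0.8,0],0],[[-0.8,-0.8,0],0],[[-0.8,-0.8,0],0],[[-0.6,-0.6,0],0],[[0,0,0],0]]';python3 - <<'E'
from h import *
t=vision.read_camera('wrist');cv2.imwrite('pics/w9.png',t)
E
```

```text
clock: 13.45
position: [0.4319, -0.1925, 0.2084]
eef_rot: [[0.993, -0.117, -0.014], [-0.117, -0.993, -0.003], [-0.013, 0.004, -1.0]]
ft_force: [0.3, -0.4, 0.3]
finger_gap: 1.001
```

View pics/w9.png

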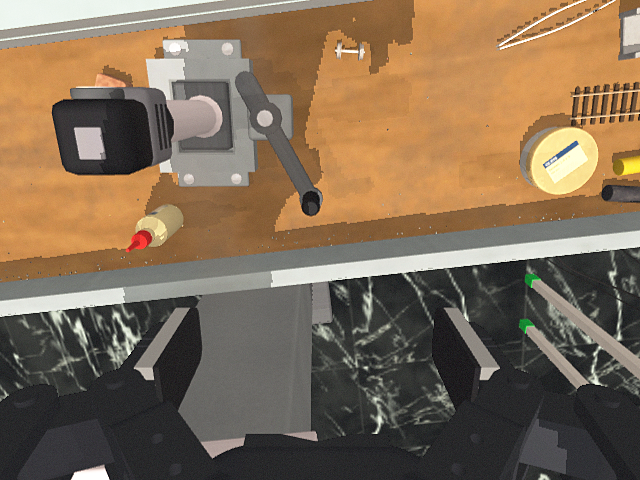

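```bash
python3 - <<'E'
from h import *
np.set_printoptions(precision=4,suppress=True)
c=vision.get_calibration('wrist');s=status.read_state()
p=at_z(c,311,206,.062);print(s['position'],p,(p-s['position'])/.02,'hinge',at_z(c,265,119,.036))
E
```

```text
[ 0.4325 -0.1917  0.2084] [ 0.4404 -0.1897  0.062 ] [ 0.3929  0.1045 -7.3211] hinge [ 0.503 -0.163  0.036]
```

```bash
python3 -m inch '[[[0.35,0.1,-0.4],0],[[0,0,-0.8],0],[[0,0,-0.8],0],[[0,0,-0.8],0],[[0,0,-0.8],0],[[0,0,-0.8],0],[[0,0,-0.8],0],[[0,0,0],0]]' -0.2
```

```text
clock: 14.5
position: [0.4399, -0.1828, 0.0922]
eef_rot: [[0.994, -0.105, -0.02], [-0.105, -0.994, 0.004], [-0.02, -0.002, -1.0]]
ft_force: [0.2, -0.1, 0.2]
finger_gap: 0.602
```

```bash
python3 -m inch '[[[0,-0.35,-0.4],0],[[0,-0.05,-0.8],0],[[0,-0.05,-0.8],0],[[0,0,-0.1],0],[[0,0,0],0]]'
```

```text
clock: 15.12
position: [0.4403, -0.1921, 0.0472]
eef_rot: [[0.994, -0.104, -0.02], [-0.104, -0.995, 0.004], [-0.02, -0.002, -1.0]]
ft_force: [-0.6, -0.3, 0.1]
finger_gap: 0.6
```

Shift 2 mm back in y while closing gently.

```bash
python3 -m inch '[[[0,0.12,0],0],[[0,0,0],0],[[0,0,0],0],[[0,0,0],0],[[0,0,0],0]]' 1 20;python3 - <<'E'
from h import *
t=vision.read_camera('wrist');cv2.imwrite('pics/w10.png',t)
t=vision.read_camera('scene');cv2.imwrite('pics/s10.png',cv2.resize(t[200:320,260:420],None,fx=5,fy=5,interpolation=cv2.INTER_CUBIC))
E
```

```text
clock: 15.75
position: [0.4408, -0.1896, 0.0481]
eef_rot: [[0.994, -0.104, -0.018], [-0.104, -0.995, 0.003], [-0.018, -0.001, -1.0]]
ft_force: [-0.1, 0.7, -1.7]
finger_gap: 0.154
```

View pics/w10.png

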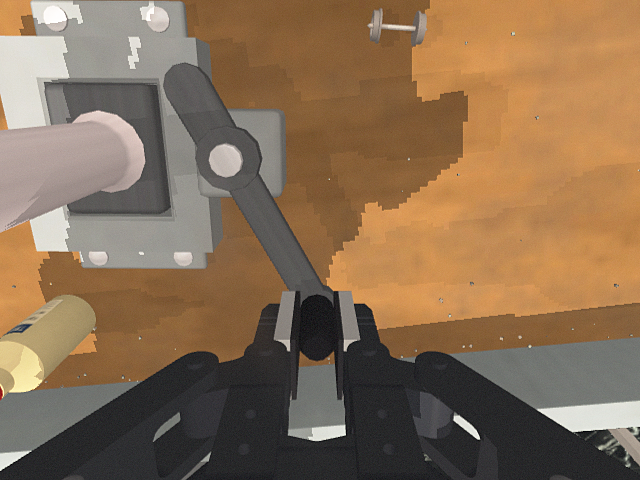

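View pics/s10.png

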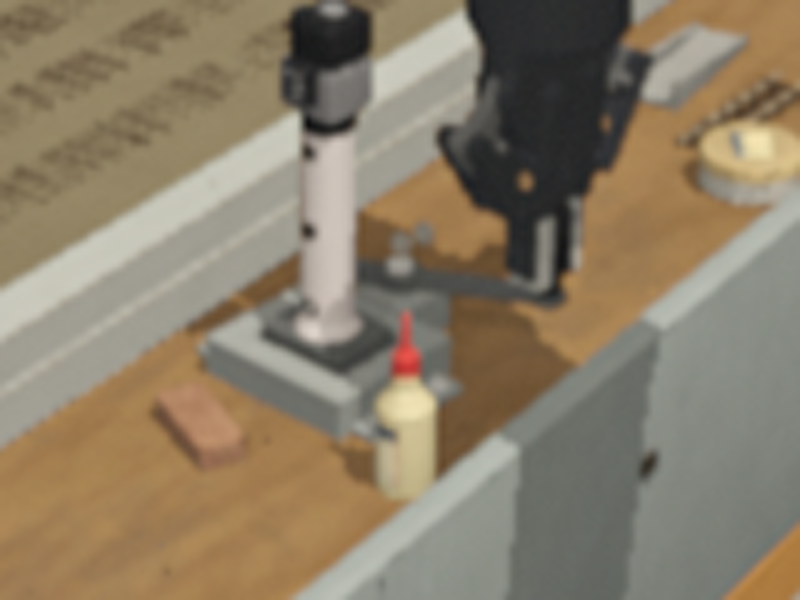

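```bash
python3 -m inch '[[[0.27,-0.55,0],0],[[0.37,-0.49,0],0],[[0.45,-0.42,0],0],[[0,0,0],0]]'
```

```text
clock: 16.35
position: [0.4644, -0.2201, 0.0481]
eef_rot: [[0.994, -0.103, -0.019], [-0.103, -0.995, 0.004], [-0.019, -0.002, -1.0]]
ft_force: [-0.5, 0.0, -0.5]
finger_gap: 0.148
```

```bash
python3 -m inch '[[[0.53,-0.3,0],0],[[0.57,-0.2,0],0],[[0.48,-0.09,0],0],[[0,0,0],0]]'
```

```text
clock: 16.85
position: [0.4984, -0.2332, 0.0481]
eef_rot: [[0.994, -0.104, -0.019], [-0.104, -0.995, 0.004], [-0.019, -0.002, -1.0]]
ft_force: [-0.2, 0.8, 0.4]
finger_gap: 0.152
```

```bash
python3 -m inch '[[[0.3,-0.02,0],0],[[0.3,-0.02,0],0]]';python3 - <<'E'
from h import *
print(status.read_state()['ft_force'])
t=vision.read_camera('wrist');cv2.imwrite('pics/w11.png',t)
E
```

```text
clock: 17.1
position: [0.5036, -0.234, 0.047]
eef_rot: [[0.994, -0.106, -0.033], [-0.106, -0.994, 0.005], [-0.034, -0.002, -0.999]]
ft_force: [-16.6, 5.1, 10.4]
finger_gap: 0.153
[-16.60748701   5.05164649  10.44366542]
```

View pics/w11.png

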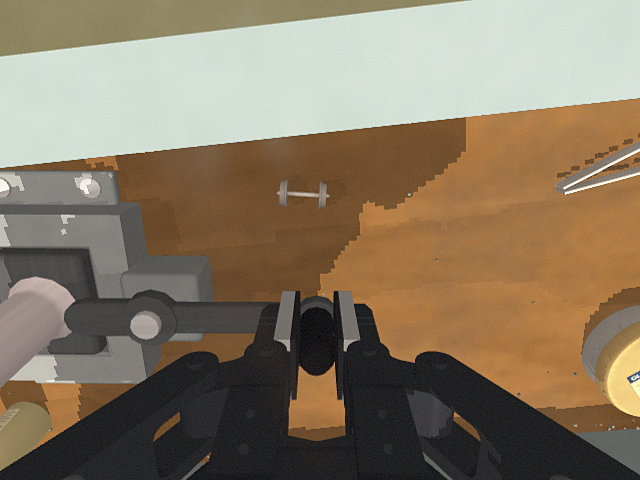

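```bash
python3 -m inch '[[[0,0,0],0],[[0,0,0],0],[[0,0,0],0]]' -0.2; python3 -m inch '[[[0,0,0.5],0],[[0,0,1],0],[[0,0,1],0],[[0,0,1],0],[[0,0,1],0],[[0,0,1],0],[[0,0,1],0],[[0,0,1],0],[[0,0,1],0],[[0,0,0.3],0],[[0,0,0],0]]' -1;python3 - <<'E'
from h import *
t=vision.read_camera('wrist');cv2.imwrite('pics/w12.png',t)
E
```

```text
clock: 17.52
position: [0.5049, -0.2343, 0.0471]
eef_rot: [[0.994, -0.106, -0.031], [-0.106, -0.994, 0.005], [-0.031, -0.001, -1.0]]
ft_force: [0.5, 0.2, -0.4]
finger_gap: 0.602
clock: 18.9
position: [0.5073, -0.2337, 0.2368]
eef_rot: [[0.994, -0.104, -0.021], [-0.104, -0.995, 0.001], [-0.021, 0.001, -1.0]]
ft_force: [-1.7, -0.5, -0.8]
finger_gap: 1.002
```

View pics/w12.png

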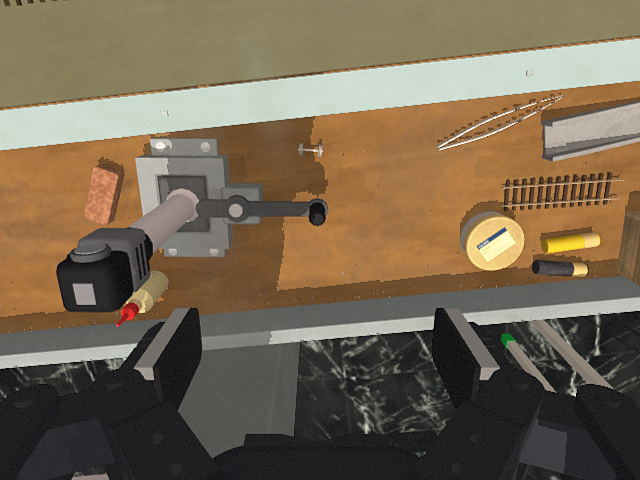

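```bash
python3 - <<'E'
from h import *
np.set_printoptions(precision=4,suppress=True)
c=vision.get_calibration('wrist')
h=at_z(c,236,210.5,.036);t=at_z(c,203,207,.031);e=at_z(c,290,208,.031)
print(h,t,e,'angle',np.arctan2(*(e-t)[:2]))
a,b=at_z(c,136,158,.02),at_z(c,226,157,.02);print('socket',a,b,np.arctan2(*(b-a)[:2]))
E
python3 -m inch '[[[0,0.5,0],0],[[0,1,0],0],[[0,1,0],0],[[0,1,0],0],[[0,1,0],0],[[0,1,0],0],[[0,0.4,0],0],[[0,0,0],0]]';python3 - <<'E'
from h import *
t=vision.read_camera('wrist');cv2.imwrite('pics/w13.png',t)
E
```

```text
[ 0.5024 -0.1639  0.036 ] [ 0.5073 -0.1346  0.031 ] [ 0.4984 -0.21    0.031 ] angle -3.024982421367744
socket [ 0.5539 -0.082   0.02  ] [ 0.5466 -0.1596  0.02  ] -3.047931336547798
clock: 19.95
position: [0.5058, -0.1028, 0.2343]
eef_rot: [[0.995, -0.098, -0.025], [-0.098, -0.995, 0.004], [-0.025, -0.001, -1.0]]
ft_force: [0.0, -0.6, -0.8]
finger_gap: 1.0
```

View pics/w13.png

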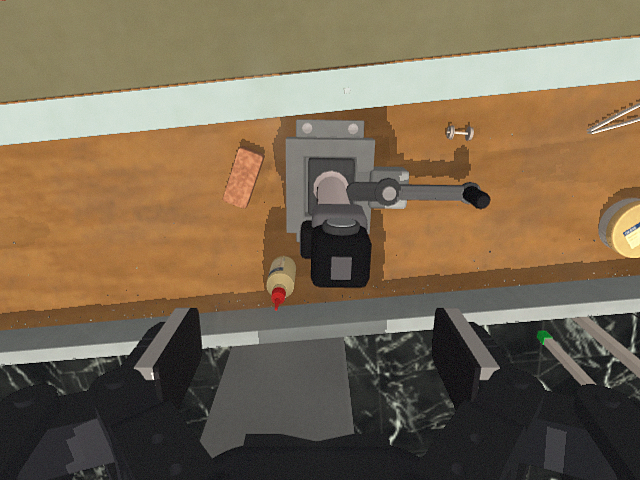

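```bash
python3 - <<'E'
from h import *
np.set_printoptions(precision=4,suppress=True)
c=vision.get_calibration('wrist');s=status.read_state()
p=at_z(c,341,268,.186);print(s['position'],p)
f=[at_z(c,*q,.186) for q in [(313,286),(368,286)]];print(f,at_z(c,331,186,.026))
E
```

```text
[ 0.5058 -0.1032  0.2343] [ 0.5054 -0.1156  0.186 ]
[array([ 0.497 , -0.1009,  0.186 ]), array([ 0.4943, -0.1283,  0.186 ])] [ 0.5115 -0.1165  0.026 ]
```

```bash
python3 -m inch '[[[0.25,-0.6,0],-0.01],[[0,0,-0.5],0],[[0,0,-0.8],0],[[0,0,-0.8],0],[[0,0,-0.8],0],[[0,0,0],0]]'
```

```text
clock: 20.75
position: [0.5096, -0.1188, 0.17]
eef_rot: [[0.992, -0.119, -0.028], [-0.119, -0.993, 0.005], [-0.029, -0.001, -1.0]]
ft_force: [-0.4, -0.0, -0.4]
finger_gap: 1.001
```

```bash
python3 -m inch '[[[0.06,0.17,-0.5],0],[[0,0,-0.5],0],[[0,0,-0.1],0],[[0,0,0],0]]'
```

```text
clock: 21.25
position: [0.5115, -0.1148, 0.1472]
eef_rot: [[0.993, -0.119, -0.027], [-0.119, -0.993, 0.004], [-0.027, -0.001, -1.0]]
ft_force: [0.1, 0.4, -0.4]
finger_gap: 1.0
```

```bash
python3 -m inch '[[[0,0,0],0],[[0,0,0],0],[[0,0,0],0],[[0,0,0],0],[[0,0,0],0],[[0,0,0],0]]' 1 50;  python3 - <<'E'
from h import *
t=vision.read_camera('scene');cv2.imwrite('pics/s14.png',cv2.resize(t[180:320,260:420],None,fx=4,fy=4,interpolation=cv2.INTER_CUBIC))
E
```

```text
clock: 22.0
position: [0.5123, -0.1151, 0.1484]
eef_rot: [[0.993, -0.119, -0.025], [-0.119, -0.993, 0.004], [-0.025, -0.001, -1.0]]
ft_force: [-0.2, 0.2, 0.8]
finger_gap: 0.345
```

View pics/s14.png

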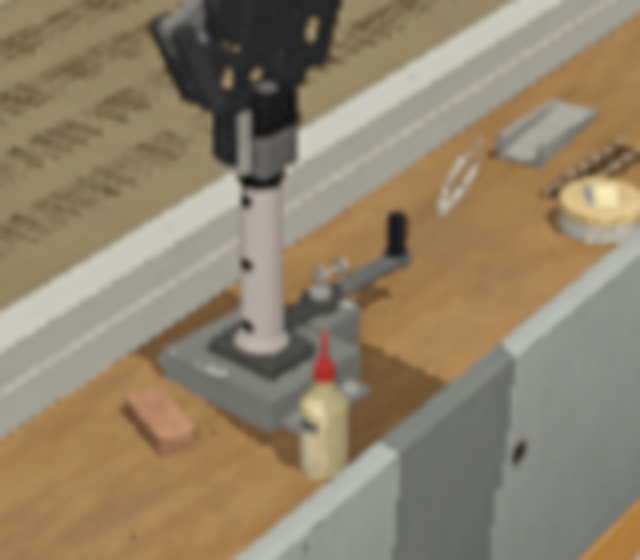

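```bash
python3 -m inch '[[[0,0,0.4],0],[[0,0,0.6],0],[[0,0,0.6],0]]'
```

```text
clock: 22.42
position: [0.5113, -0.115, 0.1802]
eef_rot: [[0.993, -0.119, -0.028], [-0.119, -0.993, 0.005], [-0.028, -0.001, -1.0]]
ft_force: [1.3, -0.7, -6.4]
finger_gap: 0.343
```

```bash
python3 -m inch '[[[0.03,0,0.6],0],[[0.03,0,0.6],0],[[0,0,0.5],0]]'
```

```text
clock: 22.8
position: [0.5118, -0.115, 0.2165]
eef_rot: [[0.992, -0.119, -0.029], [-0.119, -0.993, 0.005], [-0.03, -0.001, -1.0]]
ft_force: [1.5, -0.7, -8.6]
finger_gap: 0.342
```

```bash
python3 -m inch '[[[0,0,0.35],0],[[0,0,0.15],0],[[0,0,0.0],0]]'
```

```text
clock: 23.18
position: [0.5119, -0.115, 0.2276]
eef_rot: [[0.992, -0.119, -0.029], [-0.119, -0.993, 0.005], [-0.029, -0.001, -1.0]]
ft_force: [0.9, -0.6, -6.7]
finger_gap: 0.343
```

```bash
python3 -m inch '[[[0,0,0.06],0],[[0,0,0.06],0]]'
```

```text
clock: 23.42
position: [0.5117, -0.115, 0.2295]
eef_rot: [[0.992, -0.119, -0.03], [-0.119, -0.993, 0.005], [-0.03, -0.001, -1.0]]
ft_force: [0.9, -0.6, -7.7]
finger_gap: 0.348
```

```bash
python3 -m inch '[[[0,0,0.05],0],[[0,0,0.05],0]]'
```

```text
clock: 23.68
position: [0.5116, -0.115, 0.231]
eef_rot: [[0.992, -0.119, -0.03], [-0.119, -0.993, 0.005], [-0.031, -0.001, -1.0]]
ft_force: [1.8, -0.9, -13.4]
finger_gap: 0.346
```

```bash
python3 -m inch '[[[0,0,0],0],[[0,0,0],0]]';python3 - <<'E'
from h import *
t=vision.read_camera('scene');cv2.imwrite('pics/s15.png',cv2.resize(t[160:320,260:420],None,fx=3.75,fy=3.75,interpolation=cv2.INTER_CUBIC))
t=vision.read_camera('wrist');cv2.imwrite('pics/w15.png',t)
s=status.read_state();print(s['clock'],s['position'],s['ft_force'],s['finger_gap'])
E
```

```text
clock: 23.92
position: [0.5117, -0.115, 0.2309]
eef_rot: [[0.992, -0.119, -0.03], [-0.119, -0.993, 0.005], [-0.031, -0.002, -1.0]]
ft_force: [1.1, -0.7, -9.1]
finger_gap: 0.345
24.025 [ 0.51165205 -0.11502292  0.23091672] [ 1.07068162 -0.24552789 -9.22662179] 0.34489315613919347
```

View pics/s15.png

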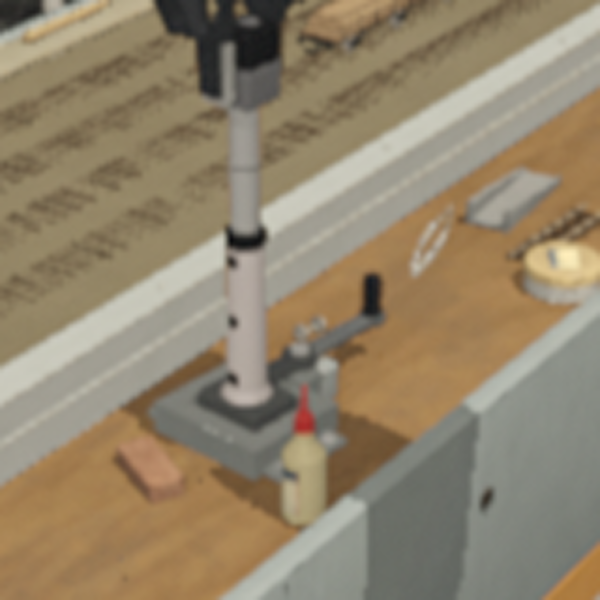

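View pics/w15.png

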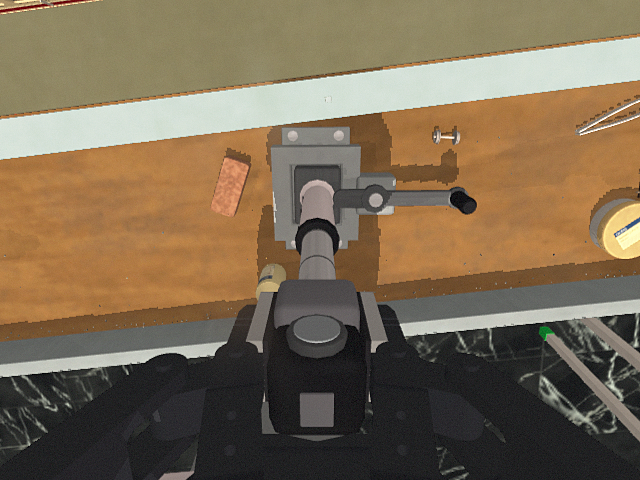

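```bash
python3 - <<'E'
from h import *
np.set_printoptions(precision=1,suppress=True)
s=vision.get_calibration('scene')
for z in (.138,.1395,.218,.2205): print(z,(proj(s,[.511,-.1155,z])-[260,160])*3.75)
st=status.read_state();print(st['clock'],st['position'],st['ft_force'],st['finger_gap'])
E
```

```text
0.138 [240.9 229. ]
0.1395 [240.9 226.7]
0.218 [239.9 103.3]
0.2205 [239.9  99.3]
24.025 [ 0.5 -0.1  0.2] [ 1.1 -0.2 -9.2] 0.34489315613919347
```

```bash
python3 - <<'E'
from workcell import workorder,status
print(workorder.hand_in()); s=status.read_state();print(s['clock'],s['position'],s['ft_force'],s['finger_gap'])
E
```

```text
the job is handed in; nothing more can be done
None
the job is handed in; nothing more can be done
```

The camera is set up and I've handed the job in at about 24 s of the 59 s. The arm is holding the head up at the second stop with the button squeezed in.

- **Mast:** I stood the foot in the socket with the lens towards the tracks. After letting go, the scene camera's foot corners matched a fully seated foot to about 1–2 mm.
- **Lever:** I swung it to its stop with about 17 N. A picture after release showed the tongue over the foot and the arm along the socket's axis, within about 0.02 rad.
- **Head:** I pinched the button with 50 N and drew straight up past the first stop. The tool rose 82.5 mm and the pull climbed from about 7 N to 13 N at the end of travel. The picture shows about 80 mm of inner tube.
- **Button:** The jaw opening, about 31 mm, means the button is fully in.

Some points are less certain:

- **Foot lift:** The tool rose about 1.5 mm more than the head's 81 mm travel. The pull has probably raised the foot against the tongue, using up its 1.5 mm gap.
- **Tool tilt:** The tool ended about 1.7° off vertical.
- **First carry:** I moved the mast by the same grip, so the button was also squeezed then. The head stayed down.
- **Other items:** I touched none of the bottles, the rubber block, the wheelset or the tin. All but the glue bottle, which was out of view, looked unmoved in the last pictures.

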